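# Hang two key tags on the hooks inside a low key cabinet

## Robot

A 7-joint arm with a two-finger parallel gripper is mounted at the origin on a cart in front of the work surface, level with it; the furniture and walls round the work are solid. World frame = base frame: x ahead of the robot, y to its left, z up, the work surface at z = 0. Lengths are in mm, angles in degrees, forces in N, time in s.
With the tool pointing down it reaches from about 350 to 775 mm from the base axis. Payload 3.1 kg.
Tool frame: the origin (TCP) lies on the mounting face of the last link; the fingertips stand 173 mm ahead of it and the grasp point (between the pads) lies 155 mm ahead of it; z points along the fingers, y is the line along which they close (so a half turn about z gives the same grasp; the last joint's range is limited). The gripper opens to 85 mm and grips with 20 to 120 N. Pads are 22 mm wide; open, the fingers measure 114 mm over their backs; the gripper's body (76 mm by 85 mm) begins 54 mm behind the grasp point. The pads swing forward as they close: fully open they stand 13 mm farther back than shut.
Start: joints at [65.564, 17.813, 0.802, 86.603, -0.252, 75.585, -1.558], TCP at [206.491, -509.779, 404.704] pointing down, gripper open.
Joint ranges: [-154.91, 154.91], [-16.99, 109.72], [-72.82, 74.43], [7.12, 147.25], [-82.49, 262.49], [11.32, 116.49], [-174.64, 174.64]. Speed limits (degrees/s): [159.86, 159.86, 180, 180, 180, 180, 180].

## Interface

Orientations are given as [roll, pitch, yaw] about the fixed x, y, z axes, in that order (R = Rz(yaw) Ry(pitch) Rx(roll)).
In Python, from station import status, get_image, ctrl, finder gives the robot as it stands.
- The arm moves only by the tool arm_command, never from a script. Its argument "increments" is text: rows parted by semicolons, each of 6 numbers parted by spaces: the shift along the tool's x, y, z as a fraction of full scale, then the turn, a rotation vector about the tool's x, y, z as a fraction of full scale. A call has 1 to 8 rows; each row is the pose to reach, as a shift and turn from the pose commanded when the call began, along the tool's axes at that moment; what a row does not reach only later rows make up. Full scale, the value 1, is 0.3 m for a shift and pi/2 rad for a turn. A row lasts 1/8 s, in which the tool goes at most 62.5 mm and 10.7 degrees, less where a joint would pass 70% of its speed; a pose out of reach is approached as far as the arm can. A call with a number of a shift or a turn outside -1 to 1 is refused whole. A call with a gripper value outside its range is refused whole. "claw" is the opening, from 0 (shut) to 1 (fully open), set as the call begins (left out, the last holds). The fingers move at their own pace and stop on an object; "newtons" is the grip in N (left out, the last holds). Time passes only in rows, so rows that repeat a pose let the fingers close. It gives the time, the measured TCP pose, the force, the opening and the grip force at its end, in the units of the state.
- status.get_obs(): the state, without advancing time (a new reading comes with each control period).
- get_image(name): name is "scene" or "top"; returns a dict with "color" (384x512x3 uint8, red, green, blue), "range_z" (384x512 float32, mm along the optical axis (not along the pixel's ray), 0 where there is no reading), "mtx" (3x3 intrinsics, pixels), "R" (3x3) and "t" (3): a world point X has camera coordinates R X + t. Camera axes: x right, y down, z forward; pixel columns grow to the right and rows downward; lengths in mm; the calibration is good to about 2 mm. A picture is of the moment at which its call begins.
- ctrl.finish_job(): hands the job in; it is judged then, once.
Trained networks look in a picture, given as the dict that the camera call returned (one of the last four; its "shot" number tells which), for a name from the list of things; names that differ only in an ending like _2 or _b are one class to them, and where a whole thing is asked for, a point or a joint stands for the part that bears it (a point fixed in the world has none). Each returns a list of dicts, best first, with "score" (0 to 1); they miss things now and then, are a little off and sometimes report something else, mostly with a low value. They report only what shows in the picture. A call takes as long as a camera call. They do not tell look-alikes from the thing itself.
- finder.silhouettes(picture, label): "pixels" (384x512 bool, what is visible of it) and "centre" ([column, row] in pixels, amid what is visible of it).
- finder.mark_of(picture, label): "centre" ([column, row] in pixels: a listed point, or the origin of a listed thing).
The state is a dict: "clock": time; "q": joint angles; "joint_vel": joint speeds; "joint_torque": joint torques, N m; "position": TCP position; "tcp_rot": TCP orientation; "wrist_force": force on the tool from outside, world axes, zero at the start; "torque": the same for the moment, N m; "gripper_width": opening from 0.0 (shut) to 1.0 (fully open); "grip_force": force on a finger pad.
Only numpy, scipy, OpenCV 4.12 (cv2) and the standard library are available. Lean on these libraries where they do the work, as an engineer would, in place of code of your own. Each camera call takes 0.05 s, during which the arm holds its last target. There are 200 camera calls.

## Task

Put the two keys away: hang each key tag by its ring on its own hook at the back of the low wooden key cabinet, the big-ringed tag on the thick hook and the small-ringed tag on the thin hook, so that both hang down freely. Leave the tape dispenser in front of it and the mug, jar candle and spectacle case beside it where they stand.

Things in the scene. Friction and masses are not known exactly. Their poses are not given: they have to be found in the camera images.
- cabinet: fixed open-fronted wooden key cabinet on the desk, no door; origin at the centre of its underside; x points from the open front to the back, z up. Outside 155 (x) x 334 x 312 mm high, panels 12 mm. Inside: floor z 12, roof underside z 300, width 310, back wall's face at x = +65.5, open front and roof's front edge at x = -77.5 mm
- thick_hook_bend (a point): bend of the thick steel hook (on its axis), axes parallel to the cabinet's. Round bar 20 mm in diameter: from its root at the back wall it runs 24 mm to the open front, rising 10 degrees, to the bend; then 38 mm more (ball end included), rising 50 degrees, axis (-0.643, 0, 0.766). Wall plate 36 x 60 x 3 mm. Left or right of the thin hook varies
- thick_hook: the thick hook (fixed): origin at its root, on its axis at the back wall's inner face, 220 to 230 mm above the desk; axes parallel to the cabinet's
- thin_hook_bend (a point): bend of the thin steel hook (on its axis): bar 7 mm in diameter, otherwise the same lengths, slopes and axes as the thick hook. The hooks are about 90 mm apart across the cabinet
- thin_hook: the thin hook (fixed): origin at its root, on its axis at the back wall's inner face, 220 to 230 mm above the desk; axes parallel to the cabinet's
- big_ring_tag_center (a point): the big-ringed key tag, one rigid piece 197 mm long, about 80 g, flat on the desk at first: light-wood bar 24 wide, 14 thick; steel ring at one end (38 mm inside, 50 outside diameter, 6 mm wire, in the bar's plane); 10 x 3 mm brass key blade at the other. Point half-way up; x runs from blade to ring: blade end -100 mm, bar -83 to +49, ring centre +72.
- big_ring_tag_ring (a point): the centre of this tag's ring; axes as the tag's
- big_ring_tag: the tag itself: origin 7 mm below point big_ring_tag_center (tag lying flat), same axes
- small_ring_tag_center (a point): the small-ringed key tag, one rigid piece 188 mm long, about 80 g, flat on the desk at first: light-wood bar 24 wide, 14 thick; steel ring at one end (19 mm inside, 31 outside diameter, too small for the thick hook, 6 mm wire, in the bar's plane); 10 x 3 mm brass key blade at the other. Point half-way up; x runs from blade to ring: blade end -100 mm, bar -83 to +58, ring centre +72.
- small_ring_tag_ring (a point): the centre of this tag's ring; axes as the tag's
- small_ring_tag: the tag itself: origin 7 mm below point small_ring_tag_center (tag lying flat), same axes
- tape_dispenser: loose desk tape dispenser, 35 x 144 x 72 mm high, standing in front of the cabinet; origin under its centre; a bystander
- mug: loose mug, 83 x 117 x 94 mm high, to the left; origin under its centre; a bystander
- jar_candle: loose glass jar candle, 76 mm across and 90 mm high, to the right; origin under its centre; a bystander
- spectacle_case: loose closed brown spectacle case, 58 x 158 x 34 mm high, far left, its length along y at yaw 0; origin under its centre; a bystander
Mind the look-alikes: they are no part of the job. What is shaped like the big_ring_tag but turquoise is not meant.

How it is judged:
By the outcome, as a careful person would: the job done as asked, in the order asked, and still so for the second after the job is handed in, with the robot touching nothing.
It also fails if it takes over 62 s, if anything falls off the work surface, if the arm or the gripper's body presses on something with over 40 N, if the wrist force passes 120 N, or if a joint passes its speed limit or range.

## Working session

There is one attempt and no reset: what is moved stays moved. The work goes in short steps, Python scripts to look and compute and a tool call to move; the robot and the scene stay as the last step left them, time stands still between calls to the robot, and variables do not carry over. Pictures are saved under pics/ and viewed, at most 10 in all, crops included, and the job is handed in when it is done.

Besides the shell and the picture viewer there is one more tool, called as name(argument=value, ...) on one line, values as JSON. arm_command: Moves the arm, as the interface text tells. Its arguments: {"type":"object","properties":{"increments":{"type":"string"},"claw":{"type":"number"},"newtons":{"type":"number"}},"required":["increments"]}

```bash
mkdir -p pics; ls; cat > h.py <<'E'
import numpy as np,cv2
from station import status,get_image,ctrl,finder
from scipy.spatial.transform import Rotation as Ro
def px2w(p,u,v,z=None,d=None):
    K=p["mtx"];r=np.linalg.solve(K,np.array([u,v,1.]));R=p["R"];t=p["t"]
    c=-R.T@t; w=R.T@r
    if z is not None: return c+w*(z-c[2])/w[2]
    return c+w*d
def w2px(p,X):
    c=p["R"]@np.array(X)+p["t"];q=p["mtx"]@c;return q[:2]/q[2]
def cloud(p):
    d=p["range_z"];v,u=np.mgrid[:384,:512]
    r=np.linalg.inv(p["mtx"])@np.stack([u.ravel(),v.ravel(),np.ones(u.size)])
    return ((p["R"].T@(r*d.ravel()-np.array(p["t"]).reshape(3,1))).T).reshape(384,512,3)
E
python3 - <<'E'
from h import *
print(status.get_obs())
for n in("scene","top"):
    p=get_image(n);cv2.imwrite(f"pics/{n}0.png",p["color"][...,::-1])
    print(n,-p["R"].T@p["t"],p["R"][2],p["mtx"][0,0])
    C=cloud(p)
    for l in["cabinet","thick_hook_bend","thick_hook","thin_hook_bend","thin_hook","big_ring_tag_center","big_ring_tag_ring","small_ring_tag_center","small_ring_tag_ring","tape_dispenser","mug","jar_candle","spectacle_case"]:
        for m in finder.mark_of(p,l)[:3]:
            u,v=m["centre"];print(l,round(m["score"],2),np.round([u,v]),np.round(C[int(v),int(u)]) if 0<=v<384 and 0<=u<512 else "", np.round(px2w(p,u,v,z=7)[:2]) if "tag" in l else "")
E
```

```text
pics
{'clock': 0.0, 'q': array([65.56602708, 17.86103654,  0.80188128, 86.69221368, -0.25223622,
       75.58269751, -1.55749076]), 'joint_vel': array([ 0.03958378,  0.08966958,  0.04873468,  0.01313812,  0.03107807,
        0.06815886, -0.06624026]), 'joint_torque': array([ 2.75691109e-04, -3.79911518e+01,  1.45832514e-01, -2.30589437e+01,
        1.21994925e-02,  1.36011536e-02,  1.43721655e-05]), 'position': array([ 206.33861562, -509.48693039,  403.61303753]), 'tcp_rot': array([-1.79865926e+02,  5.43840548e-03,  2.20498739e+01]), 'wrist_force': array([-0.17945064, -0.1385981 , -0.23025212]), 'torque': array([0.02811899, 0.00749923, 0.00319743]), 'grip_force': 0.0, 'gripper_width': 1.0019566704659504}
scene [-706.41137471 -652.7125031  1102.04218957] [ 0.72197369  0.41740511 -0.55183962] 453.08845067114413
thin_hook_bend 0.49 [313. 162.] [ 559. -143.  312.] 
thin_hook 0.55 [314. 163.] [ 559. -143.  312.] 
big_ring_tag_center 0.55 [155. 216.] [330. 416.  10.] [330. 413.]
big_ring_tag_ring 0.49 [141. 226.] [262. 429.  -0.] [256. 417.]
small_ring_tag_center 0.72 [316. 262.] [ 418. -2
[... 346 characters left out ...]
85.58104208] [ 0.12636446  0.01855104 -0.99181041] 374.1648932150349
cabinet 0.89 [290. 168.] [585. -36. 313.] 
big_ring_tag_center 0.81 [204. 215.] [443. 279.  11.] [444. 280.]
big_ring_tag_center 0.7 [172. 240.] [342. 402.  17.] [341. 402.]
big_ring_tag_ring 0.85 [165. 258.] [272. 424.   7.] [270. 423.]
big_ring_tag_ring 0.79 [210. 236.] [362. 256.   7.] [361. 253.]
small_ring_tag_center 0.71 [338. 228.] [ 408. -243.   18.] [ 408. -248.]
small_ring_tag_ring 0.8 [340. 247.] [ 335. -257.    4.] [ 334. -258.]
tape_dispenser 0.81 [279. 218.] [441. -11.  64.] 
mug 0.65 [189. 166.] [628. 337.  88.] 
jar_candle 0.92 [351. 188.] [ 566. -286.   49.] 
spectacle_case 0.75 [165. 191.] [532. 434.  31.]
```

```bash
python3 - <<'E'
import cv2,numpy as np
t=cv2.imread("pics/top0.png");s=cv2.imread("pics/scene0.png")
cv2.imwrite("pics/a.png",cv2.resize(t[120:290,130:400],(800,504),interpolation=cv2.INTER_CUBIC))
cv2.imwrite("pics/b.png",cv2.resize(s[110:310,110:370],(780,600),interpolation=cv2.INTER_CUBIC))
E
```

```text
(no output)
```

View pics/a.png

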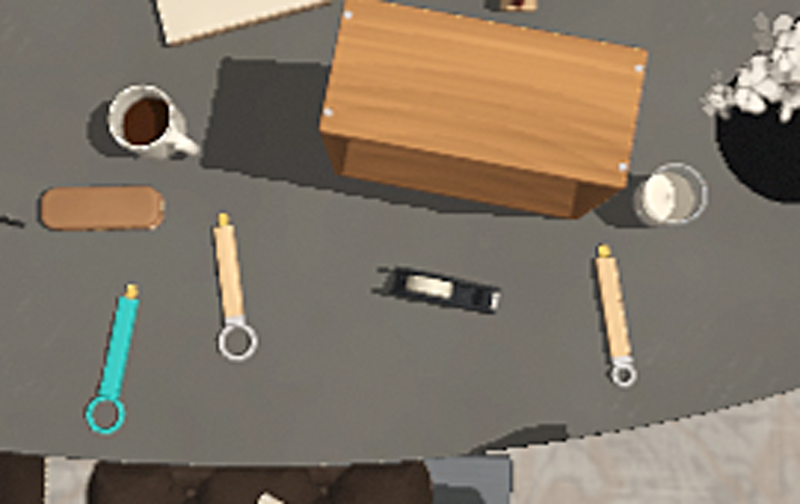

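View pics/b.png

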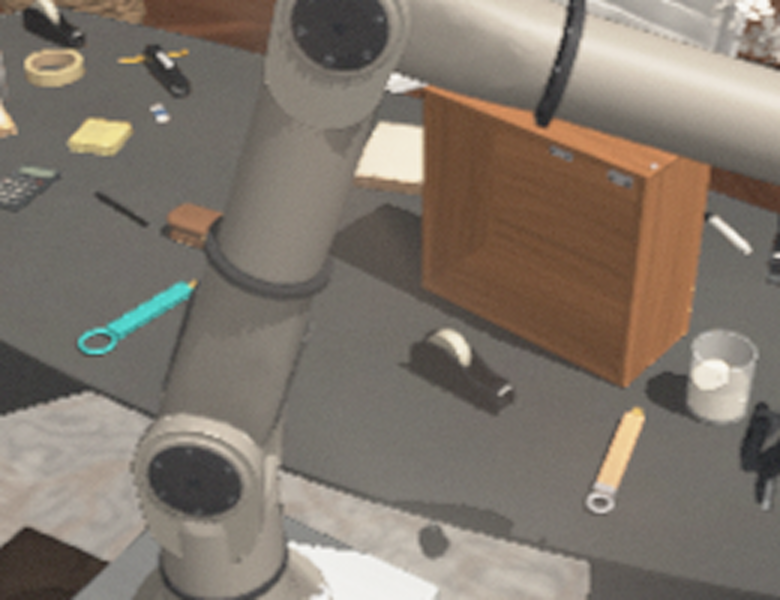

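The top view shows the wooden big-ring tag at crop (230,285), full image (207,216). Its turquoise look-alike is at crop (118,360), full image (170,241). The wooden small-ring tag is at (615,310), full image (338,225). I choose the two wooden ones. In the scene view two steel plates show under the roof edge at about (297,161) and (317,169). Next I measure the cabinet, tags and hooks.

```bash
python3 - <<'E'
from h import *
p=get_image("top");C=cloud(p)
m=(abs(C[...,2]-312)<8)&(C[...,0]>450)&(C[...,0]<750)&(abs(C[...,1])<350)
m=cv2.morphologyEx(m.astype(np.uint8),cv2.MORPH_OPEN,np.ones((3,3)))
P=C[m>0][:,:2].astype(np.float32);print(len(P),cv2.minAreaRect(P),np.median(C[m>0][:,2]))
for l in("big_ring_tag","small_ring_tag"):
    for s in finder.silhouettes(p,l)[:3]:
        v,u=np.nonzero(s["pixels"]);W=np.array([px2w(p,a,b,z=9)[:2] for a,b in zip(u,v)])
        r=cv2.minAreaRect(W.astype(np.float32));c=p["color"][v,u].mean(0)
        w,vec=np.linalg.eigh(np.cov(W.T));print(l,round(s["score"],2),c.round(),r,np.degrees(np.arctan2(*vec[::-1,1])))
s=get_image("scene");cv2.imwrite("pics/c.png",cv2.resize(s["color"][140:220,240:350,::-1],(770,560),interpolation=cv2.INTER_CUBIC))
E
```

```text
4928 ((644.9667358398438, -42.799957275390625), (334.19232177734375, 155.79803466796875), 80.79173278808594) 311.953377465054
big_ring_tag 0.81 [237. 204. 158.] ((456.4701232910156, 269.83746337890625), (143.5229034423828, 25.03561019897461), 9.766364097595215) -170.747622897366
big_ring_tag 0.54 [ 67. 194. 182.] ((339.247314453125, 419.45233154296875), (39.69874954223633, 189.93601989746094), 83.02254486083984) 169.48633287654172
small_ring_tag 0.54 [219. 189. 149.] ((414.5650634765625, -243.4371795654297), (177.65072631835938, 28.62112045288086), 8.421916961669922) -170.43821864408625
```

View pics/c.png

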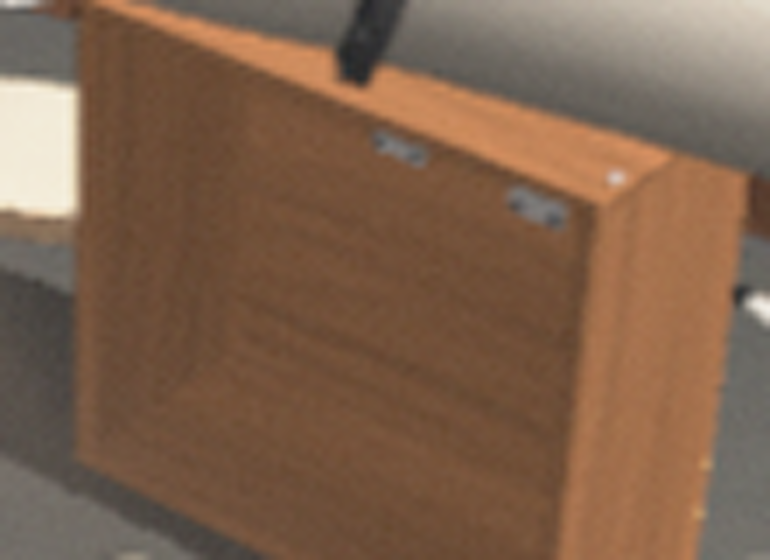

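```bash
python3 - <<'E'
from h import *
cab=Ro.from_euler('z',-9.2,degrees=True).as_matrix();o=np.array([645,-42.8,0])
s=get_image("scene")
c=cab.T@(-s["R"].T@s["t"]-o)
for u,v in[(293.5,160.5),(301,163.8),(312,170),(321,172.7),(297.2,163),(316.5,171.8)]:
    X=cab.T@(px2w(s,u,v,d=1)-o);r=X-c;print(u,v,(c+r*(62.5-c[0])/r[0]).round(1))
for lab in("thick_hook_bend","thick_hook","thin_hook_bend","thin_hook"):
    for m in finder.mark_of(s,lab)[:3]: print(lab,m)
    for m in finder.silhouettes(s,lab)[:3]: print(lab,m["score"],m["centre"],m["pixels"].sum())
# project hooks
def P(x): return w2px(s,o+cab@np.array(x)).round(1)
for y in(20,-70):
  for z in(220,230): print(y,z,P([65.5,y,z]),P([42,y,z+4]),P([17,y,z+33]))
print(P([-77.5,20,300]),P([-77.5,-70,300]))
C=cloud(s);q=(C-o)@cab
for v in range(156,176,2): print(v,[tuple(q[v,u].round().astype(int)) for u in range(290,326,4)])
E
```

```text
293.5 160.5 [ 62.5  57.1 195. ]
301 163.8 [ 62.5  20.7 193.9]
312 170 [ 62.5 -32.  186.4]
321 172.7 [ 62.5 -72.9 190.7]
297.2 163 [ 62.5  38.8 190.6]
316.5 171.8 [ 62.5 -52.8 186.6]
thin_hook_bend {'centre': [314.4, 162.4], 'score': 0.43}
thin_hook {'centre': [313.3, 162.1], 'score': 0.52}
20 220 [302.  157.8] [298.6 159.2] [295.3 155.1]
20 230 [302.2 155.6] [298.8 157. ] [295.4 152.8]
-70 220 [321.5 165.6] [318.2 167.1] [315.1 163. ]
-70 230 [321.7 163.3] [318.4 164.8] [315.3 160.7]
[280.7 153.5] [301.2 161.8]
156 [(np.int64(-79), np.int64(-22), np.int64(306)), (np.int64(-76), np.int64(-37), np.int64(310)), (np.int64(-68), np.int64(-49), np.int64(311)), (np.int64(-57), np.int64(-58), np.int64(310)), (np.int64(-49), np.int64(-70), np.int64(311)), (np.int64(-39), np.int64(-80), np.int64(311)), (np.int64(-30), np.int64(-91), np.int64(311)), (np.int64(-487), np.int64(-376), np.int64(614)), (np.int64(-488), np.int64(-387), np.int64(619))]
158 [(np.int64(67), np.int64(78), np.int64(197)), (np.int64(-77), np.int64(-39), np.int64(303)), (np.int64(-72), np.int64(-52), np.int64(306)), (np.int
[... 2943 characters left out ...]
), (np.int64(68), np.int64(16), np.int64(155)), (np.int64(61), np.int64(-6), np.int64(168)), (np.int64(66), np.int64(-21), np.int64(171)), (np.int64(65), np.int64(-40), np.int64(180)), (np.int64(61), np.int64(-60), np.int64(190)), (np.int64(-77), np.int64(-156), np.int64(293))]
174 [(np.int64(66), np.int64(72), np.int64(124)), (np.int64(-1237), np.int64(-818), np.int64(1102)), (np.int64(65), np.int64(33), np.int64(141)), (np.int64(64), np.int64(13), np.int64(149)), (np.int64(63), np.int64(-6), np.int64(157)), (np.int64(67), np.int64(-22), np.int64(162)), (np.int64(66), np.int64(-41), np.int64(170)), (np.int64(63), np.int64(-60), np.int64(180)), (np.int64(-79), np.int64(-159), np.int64(287))]
```

```bash
python3 - <<'E'
from h import *
A=np.mean([get_image("scene")["color"][145:180,282:330].astype(float) for _ in range(6)],0)
A=np.clip((A-30)*1.6,0,255).astype(np.uint8)
cv2.imwrite("pics/d.png",cv2.resize(A[...,::-1],(768,560),interpolation=cv2.INTER_LANCZOS4))
E
```

```text
(no output)
```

View pics/d.png

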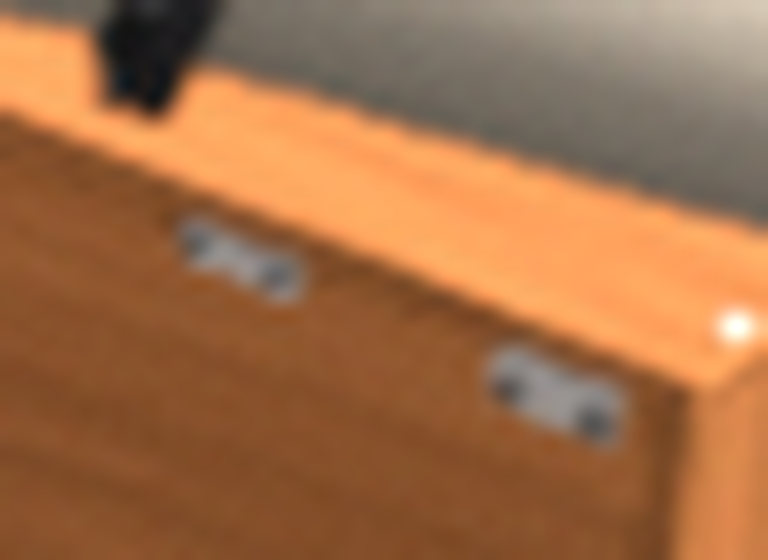

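```bash
cat >> h.py <<'E'
def rot(pitchdown,yaw):  # tool z pitched down from horizontal; at 90 & roll: tool x = -? see down()
    raise
def down(yaw): return Ro.from_euler('xyz',[180,0,yaw],degrees=True)
def plan(start,targets):
    """start=(pos,Ro); prints increments (fractions) for each successive target"""
    p0,R0=np.array(start[0],float),start[1]
    for p,R in targets:
        d=R0.inv().apply(np.array(p)-p0)/300; r=(R0.inv()*R).as_rotvec()/(np.pi/2)
        print(np.round(np.r_[d,r],4).tolist()," |d|=%.0f ang=%.0f"%(np.linalg.norm(d)*300,np.linalg.norm(r)*90))
        p0,R0=np.array(p,float),R
def now():
    o=status.get_obs();return o["position"],Ro.from_euler('xyz',o["tcp_rot"],degrees=True)
E
sed -i '/^def rot(/,/raise/d' h.py
python3 - <<'E'
from h import *
plan(([206.491,-509.779,404.704],down(22.05)),[((375,-130,400),down(103)),((476,150,360),down(170)),((476,273,290),down(189.8)),((476,273,177),down(189.8))])
E
```

```text
[0.9959, -0.9625, 0.0157, 0.0, 0.0, -0.8994]  |d|=416 ang=81
[0.8337, 0.538, 0.1333, -0.0, 0.0, -0.7444]  |d|=300 ang=67
[0.0712, 0.4038, 0.2333, 0.0, 0.0, -0.22]  |d|=142 ang=20
[0.0, -0.0, 0.3767, 0.0, 0.0, 0.0]  |d|=113 ang=0
```

arm_command(increments="0.995 -0.96 0.015 0 0 -0.9;0.995 -0.96 0.015 0 0 -0.9;0.995 -0.96 0.015 0 0 -0.9;0.995 -0.96 0.015 0 0 -0.9;0.995 -0.96 0.015 0 0 -0.9;0.995 -0.96 0.015 0 0 -0.9;0.995 -0.96 0.015 0 0 -0.9;0.995 -0.96 0.015 0 0 -0.9", claw=0.6)

```text
clock: 3.35
position: [376.2, -127.0, 400.6]
tcp_rot: [179.9, -0.0, 103.7]
wrist_force: [-0.3, -0.5, -0.7]
gripper_width: 0.598
grip_force: 0.0
```

arm_command(increments="0.83 0.54 0.13 0 0 -0.745;0.83 0.54 0.13 0 0 -0.745;0.83 0.54 0.13 0 0 -0.745;0.83 0.54 0.13 0 0 -0.745;0.83 0.54 0.13 0 0 -0.745;0.83 0.54 0.13 0 0 -0.745;0.83 0.54 0.13 0 0 -0.745")

```text
clock: 4.22
position: [476.7, 149.3, 360.9]
tcp_rot: [180.0, -0.0, 170.4]
wrist_force: [-0.1, -0.2, -0.4]
gripper_width: 0.604
grip_force: 0.0
```

```bash
python3 - <<'E'
from h import *
o=status.get_obs();print(o["clock"],o["q"].round(1),o["position"].round(1),o["tcp_rot"].round(2))
plan(now(),[((476,273,290),down(189.8)),((476,273,177),down(189.8))])
p=get_image("scene");
for l in("big_ring_tag_center","big_ring_tag_ring","thick_hook_bend","thin_hook_bend","thick_hook","thin_hook"):
    for m in finder.mark_of(p,l)[:3]: print(l,m["score"],m["centre"],px2w(p,*m["centre"],z=7).round())
E
```

```text
4.225 [ 17.8  19.5 -47.2  97.1  15.1  70.   47.4] [476.7 149.3 360.9] [ 1.7998e+02 -5.0000e-02  1.7035e+02]
[0.0711, 0.4061, 0.2366, 0.0003, -0.0005, -0.2161]  |d|=143 ang=19
[0.0, -0.0, 0.3767, 0.0, 0.0, 0.0]  |d|=113 ang=0
big_ring_tag_center 0.6 [153.6, 217.3] [320. 410.   7.]
big_ring_tag_ring 0.66 [141.2, 220.9] [278. 436.   7.]
thin_hook_bend 0.37 [315.2, 162.5] [1048.   43.    7.]
thin_hook 0.56 [312.0, 164.2] [1026.   49.    7.]
```

arm_command(increments="0.071 0.406 0.236 0 0 -0.216;0.071 0.406 0.236 0 0 -0.216;0.071 0.406 0.236 0 0 -0.216;0.071 0.406 0.236 0 0 -0.216")

```text
clock: 5.08
position: [475.8, 273.2, 289.6]
tcp_rot: [180.0, -0.1, -170.3]
wrist_force: [-0.1, -0.2, -0.5]
gripper_width: 0.602
grip_force: 0.0
```

```bash
python3 - <<'E'
from h import *
o=status.get_obs();print(o["clock"],o["q"].round(1),o["position"].round(1),o["tcp_rot"].round(2))
plan(now(),[((476,273,177),down(189.8))])
p=get_image("top");A=p["color"];cv2.imwrite("pics/e.png",cv2.resize(A[170:270,150:270,::-1],(720,600),interpolation=cv2.INTER_CUBIC))
E
```

```text
5.075 [  2.8  31.1 -48.7  95.1  25.1  65.6  47.3] [475.8 273.2 289.6] [ 1.7998e+02 -1.1000e-01 -1.7030e+02]
[-0.0014, -0.0009, 0.3754, 0.0002, -0.0013, -0.0011]  |d|=113 ang=0
```

View pics/e.png

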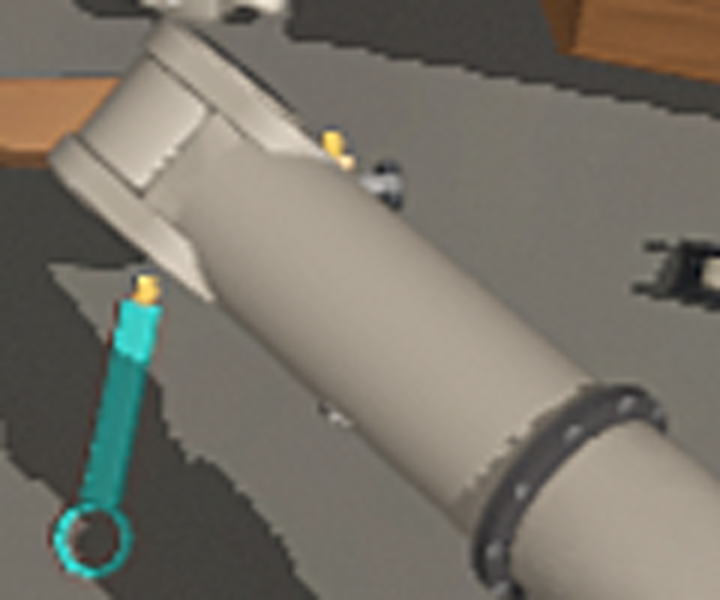

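The forearm hides the wooden tag except for its blade at crop (335,145). The turquoise look-alike is clear of the arm on the left, so I descend and grip.

arm_command(increments="0 0 0.19 0 0 0;0 0 0.3 0 0 0;0 0 0.375 0 0 0;0 0 0.375 0 0 0")

```text
clock: 5.62
position: [477.0, 269.6, 177.0]
tcp_rot: [-179.8, -0.1, -170.6]
wrist_force: [-0.1, -0.3, -0.4]
gripper_width: 0.598
grip_force: 0.0
```

arm_command(increments="0 0 0 0 0 0;0 0 0 0 0 0;0 0 0 0 0 0;0 0 0 0 0 0;0 0 0 0 0 0", claw=0, newtons=50)

```text
clock: 6.25
position: [477.6, 272.4, 179.9]
tcp_rot: [180.0, 0.2, -170.5]
wrist_force: [-0.7, -1.4, 6.8]
gripper_width: 0.258
grip_force: 50.5
```

arm_command(increments="0 0 -0.2 0 0 0;0 0 -0.4 0 0 0;0 0 -0.6 0 0 0;0 0 -0.6 0 0 0")

```text
clock: 6.75
position: [477.3, 274.1, 363.9]
tcp_rot: [179.7, 0.7, -170.4]
wrist_force: [-0.5, -0.4, -1.2]
gripper_width: 0.261
grip_force: 49.7
```

```bash
python3 - <<'E'
from h import *
plan(now(),[((430,170,385),down(112)),((390,70,390),down(50)),((380,55,400),down(-9.2))])
E
```

```text
[0.2121, -0.3156, -0.0742, 0.0074, 0.0042, 0.8618]  |d|=116 ang=78
[-0.2591, -0.2485, -0.0167, 0.0, -0.0, 0.6889]  |d|=108 ang=62
[-0.0597, 0.0066, -0.0333, 0.0, -0.0, 0.6578]  |d|=21 ang=59
```

arm_command(increments="0.21 -0.315 -0.075 0.007 0.004 0.86;0.21 -0.315 -0.075 0.007 0.004 0.86;0.21 -0.315 -0.075 0.007 0.004 0.86;0.21 -0.315 -0.075 0.007 0.004 0.86;0.21 -0.315 -0.075 0.007 0.004 0.86;0.21 -0.315 -0.075 0.007 0.004 0.86;0.21 -0.315 -0.075 0.007 0.004 0.86;0.21 -0.315 -0.075 0.007 0.004 0.86")

```text
clock: 7.75
position: [429.6, 168.2, 379.4]
tcp_rot: [-179.2, 0.1, 112.2]
wrist_force: [0.3, 0.1, -0.7]
gripper_width: 0.259
grip_force: 49.8
```

arm_command(increments="-0.26 -0.25 -0.017 0 0 0.69;-0.26 -0.25 -0.017 0 0 0.69;-0.26 -0.25 -0.017 0 0 0.69;-0.26 -0.25 -0.017 0 0 0.69;-0.26 -0.25 -0.017 0 0 0.69;-0.26 -0.25 -0.017 0 0 0.69;-0.26 -0.25 -0.017 0 0 0.69")

```text
clock: 8.62
position: [389.8, 67.9, 386.0]
tcp_rot: [-179.7, 0.7, 50.2]
wrist_force: [0.0, -0.6, -1.0]
gripper_width: 0.262
grip_force: 49.8
```

arm_command(increments="-0.06 0.007 -0.033 0 0 0.66;-0.06 0.007 -0.033 0 0 0.66;-0.06 0.007 -0.033 0 0 0.66;-0.06 0.007 -0.033 0 0 0.66;-0.06 0.007 -0.033 0 0 0.66;-0.06 0.007 -0.033 0 0 0.66;-0.06 0.007 -0.033 0 0 0.66")

```text
clock: 9.5
position: [380.1, 52.9, 396.3]
tcp_rot: [179.6, 0.5, -9.1]
wrist_force: [0.2, -0.3, -0.9]
gripper_width: 0.263
grip_force: 49.8
```

```bash
python3 - <<'E'
from h import *
o=status.get_obs();print(o["clock"],o["q"].round(1),o["position"].round(1),o["tcp_rot"].round(2))
P,R=now()
for n in("top","scene"):
    p=get_image(n);C=cloud(p)
    for l in("big_ring_tag_center","big_ring_tag_ring"):
        for m in finder.mark_of(p,l)[:3]:
            u,v=m["centre"];X=px2w(p,u,v,z=P[2]-173);print(n,l,round(m["score"],2),u,v,X.round(),"tool",R.inv().apply(X-P).round(1))
p=get_image("scene");cv2.imwrite("pics/f.png",p["color"][60:384,150:450,::-1])
E
```

```text
9.5 [ 2.240e+01 -2.000e-01 -3.250e+01  1.091e+02  1.000e-01  7.180e+01
 -1.093e+02] [380.1  52.9 396.3] [179.55   0.54  -9.12]
top big_ring_tag_center 0.67 170.2 241.7 [340. 354. 223.] tool [ -85.3 -292.4  171.5]
top big_ring_tag_center 0.44 260.2 222.7 [413.  54. 223.] tool [ 33.5  -8.  172.6]
top big_ring_tag_center 0.3 334.5 225.3 [ 411. -195.  223.] tool [ 71.6 238.  174.2]
top big_ring_tag_ring 0.76 167.0 256.9 [290. 362. 223.] tool [-136.3 -292.1  172. ]
top big_ring_tag_ring 0.68 334.4 229.1 [ 399. -194.  223.] tool [ 59.1 239.7 174.3]
top big_ring_tag_ring 0.58 266.3 203.2 [479.  36. 223.] tool [101.9  -0.  172. ]
scene big_ring_tag_center 0.5 245.9 186.5 [421.  44. 223.] tool [ 43.6   0.8 172.6]
scene big_ring_tag_center 0.47 156.0 211.2 [146. 215. 223.] tool [-254.9 -124.8  174.5]
scene big_ring_tag_ring 0.6 140.8 223.6 [ 72. 213. 223.] tool [-327.4 -110.4  175.3]
scene big_ring_tag_ring 0.58 261.4 176.8 [505.  30. 223.] tool [128.5   1.8 171.8]
scene big_ring_tag_ring 0.3 242.9 186.5 [416.  53. 223.] tool [ 36.8  -7.1 172.6]
```

View pics/f.png

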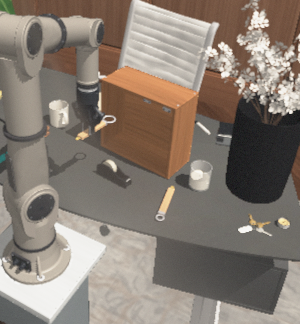

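The scene view shows the big-ringed tag held under the gripper, with its ring at crop (110,119), full image (260,179), pointing at the cabinet. Everything else stands where it was. Next I take the in-hand pose from depth.

```bash
python3 - <<'E'
from h import *
P,R=now()
for n in("top","scene"):
    p=get_image(n);C=cloud(p);T=R.inv().apply(C.reshape(-1,3)-P).reshape(C.shape)
    m=(abs(T[...,1])<45)&(T[...,0]>-90)&(T[...,0]<170)&(T[...,2]>145)&(T[...,2]<200)
    q=T[m]
    for lo in range(-90,170,10):
        k=q[(q[:,0]>=lo)&(q[:,0]<lo+10)]
        if len(k): print(n,lo,len(k),"y %.0f..%.0f"%(k[:,1].min(),k[:,1].max()),"z med %.1f min %.0f max %.0f"%(np.median(k[:,2]),k[:,2].min(),k[:,2].max()))
E
```

```text
top 60 6 y -12..5 z med 166.9 min 164 max 171
top 70 18 y -11..10 z med 165.7 min 163 max 171
top 80 22 y -12..12 z med 166.4 min 163 max 172
top 90 17 y -18..20 z med 171.0 min 167 max 176
top 100 10 y -23..22 z med 169.3 min 164 max 173
top 110 12 y -24..24 z med 170.9 min 166 max 175
top 120 15 y -19..23 z med 168.9 min 166 max 174
top 130 8 y -10..7 z med 170.4 min 168 max 177
scene -70 2 y -2..3 z med 174.2 min 174 max 175
scene -60 6 y -6..6 z med 172.9 min 171 max 174
scene -50 23 y -10..15 z med 171.3 min 166 max 178
scene -40 15 y -10..14 z med 167.3 min 165 max 176
scene -30 17 y -12..15 z med 167.6 min 163 max 180
scene -20 38 y -20..19 z med 164.1 min 145 max 182
scene -10 47 y -25..27 z med 160.1 min 145 max 182
scene 0 24 y -15..27 z med 156.2 min 146 max 168
scene 10 1 y -12..-12 z med 164.2 min 164 max 164
scene 20 4 y 11..15 z med 172.7 min 163 max 176
scene 30 14 y 4..14 z med 170.6 min 165 max 178
scene 40 6 y 2..15 z med 170.2 min 168 max 178
scene 50 12 y 2..15 z med 169.6 min 167 max 182
scene 60 9 y 1..14 z med 170.8 min 167 max 179
scene 70 16 y -5..15 z med 168.5 min 164 max 179
scene 80 10 y -11..18 z med 169.0 min 166 max 179
scene 90 6 y -12..24 z med 172.3 min 170 max 177
scene 100 7 y -20..26 z med 174.6 min 171 max 178
scene 110 8 y -21..25 z med 172.2 min 170 max 175
scene 120 9 y -23..17 z med 173.1 min 169 max 180
scene 130 6 y -6..7 z med 172.5 min 170 max 177
```

```bash
cat >> h.py <<'E'
cab=Ro.from_euler('z',-9.2,degrees=True);co=np.array([645,-42.8,0])
def pose(ring,phi,s=1,off=(113,0,173)):
    """ring centre in cabinet frame; tool pitched phi below horizontal; s=+1 tool x up, -1 tool x down"""
    c,n=np.cos(np.radians(phi)),np.sin(np.radians(phi))
    z=np.array([c,0,-n]);x=s*np.array([n,0,c]);y=np.cross(z,x)
    R=cab*Ro.from_matrix(np.stack([x,y,z],1))
    return co+cab.apply(ring)-R.apply(np.array(off)),R
def rows(targets,start=None):
    p0,R0=start or now();out=[];lp,lR=p0,R0
    for p,R in targets:
        v=np.r_[R0.inv().apply(p-p0)/300,(R0.inv()*R).as_rotvec()/(np.pi/2)]
        out.append(" ".join("%g"%round(a,3) for a in v))
        print("  step %.0f mm %.1f deg  tcp"%(np.linalg.norm(p-lp),np.degrees((lR.inv()*R).magnitude())),p.round());lp,lR=p,R
    print(";".join(out));return targets[-1]
def where(off=(113,0,173)):
    P,R=now();x=cab.inv().apply(P+R.apply(off)-co);z=cab.inv().apply(R.apply([0,0,1]));o=status.get_obs()
    print("t %.2f ring(cab) %s phi %.1f heading %.1f q %s F %s"%(o["clock"],x.round(1),-np.degrees(np.arcsin(z[2])),np.degrees(np.arctan2(z[1],z[0])),o["q"].round(),cab.inv().apply(o["wrist_force"]).round(1)))
E
python3 - <<'E'
from h import *
where()
L=[(-155,45,228,81),(-135,40,236,72),(-112,38,243,63),(-88,38,248,54),(-65,38,254,46),(-50,38,258,40)]
rows([pose(l[:3],l[3]) for l in L])
E
```

```text
t 9.95 ring(cab) [-165.2   50.5  222.6] phi 89.3 heading -139.7 q [  22.   -0.  -32.  109.    0.   72. -109.] F [ 0.2  0.2 -1.4]
  step 24 mm 9.5 deg  tcp [362.  49. 381.]
  step 17 mm 9.0 deg  tcp [359.  44. 366.]
  step 20 mm 9.0 deg  tcp [364.  41. 346.]
  step 26 mm 9.0 deg  tcp [374.  40. 322.]
  step 26 mm 8.0 deg  tcp [388.  37. 300.]
  step 21 mm 6.0 deg  tcp [399.  36. 283.]
-0.056 0.023 0.052 0.005 0.106 -0.001;-0.063 0.04 0.104 0.005 0.206 -0.001;-0.047 0.046 0.17 0.005 0.306 -0;-0.013 0.045 0.251 0.005 0.406 0;0.037 0.044 0.322 0.005 0.495 0.001;0.075 0.044 0.379 0.005 0.561 0.001
```

arm_command(increments="-0.056 0.023 0.052 0.005 0.106 0;-0.063 0.04 0.104 0.005 0.206 0;-0.047 0.046 0.17 0.005 0.306 0;-0.047 0.046 0.17 0.005 0.306 0")

```text
clock: 10.45
position: [361.2, 40.8, 343.7]
tcp_rot: [179.8, -26.7, -9.2]
wrist_force: [-0.2, 0.1, 0.3]
gripper_width: 0.259
grip_force: 49.8
```

```bash
python3 - <<'E'
from h import *
where()
L=[(-88,38,248,54),(-65,38,254,46),(-50,38,258,40),(-40,38,262,35)]
rows([pose(l[:3],l[3]) for l in L])
E
```

```text
t 10.45 ring(cab) [-114.9   36.7  239.8] phi 63.3 heading -0.4 q [  25.  -11.  -34.  128.    4.   36. -112.] F [-0.2  0.1  0.3]
  step 25 mm 9.3 deg  tcp [374.  40. 322.]
  step 26 mm 8.0 deg  tcp [388.  37. 300.]
  step 21 mm 6.0 deg  tcp [399.  36. 283.]
  step 16 mm 5.0 deg  tcp [408.  34. 269.]
0.004 -0.003 0.084 0.002 0.104 0.001;0.015 -0.003 0.171 0.002 0.192 0.001;0.023 -0.003 0.239 0.002 0.259 0.001;0.028 -0.004 0.294 0.002 0.315 0.001
```

```bash
cat > kin.py <<'E'
from h import *
from scipy.optimize import least_squares
D=[([65.566,17.861,.802,86.692,-.252,75.583,-1.557],(206.34,-509.49,403.61),(-179.87,0,22.05)),
([17.8,19.5,-47.2,97.1,15.1,70,47.4],(476.7,149.3,360.9),(179.98,-.05,170.35)),
([2.8,31.1,-48.7,95.1,25.1,65.6,47.3],(475.8,273.2,289.6),(179.98,-.11,-170.3)),
([22.4,-.2,-32.5,109.1,.1,71.8,-109.3],(380.1,52.9,396.3),(179.55,.54,-9.12))]
def E(a,ang): return Ro.from_euler(a,ang,degrees=True)
def fk(q,L,sg,s2=1):
    h,L1,L2,L3,a1,a2,a3,c1,c7=L
    R=E('z',sg[0]*q[0]+c1);p=np.array([0,0,h])
    R=R*E('y',q[1])*E('z',sg[1]*q[2]);p=p+R.apply([a1,0,L1])
    R=R*E('y',q[3])*E('z',sg[2]*q[4]);p=p+R.apply([a2,0,L2])
    R=R*E('y',q[5]);p=p+R.apply([a3,0,L3]);R=R*E('z',sg[3]*q[6]+c7)
    return p,R
if __name__=="__main__":
    import itertools,json
    o=status.get_obs();D.append((list(o["q"]),o["position"],o["tcp_rot"]))
    best=None
    for sg in itertools.product([1,-1],repeat=4):
      for c1 in(0,):
       for c7 in(0,90,180,-90):
        def f(L):
            r=[]
            for q,p,e in D:
                P,R=fk(q,L,sg);r+=list((P-p)/10)+list((R.inv()*E('xyz',e)).as_rotvec()*10)
            return r
        s=least_squares(f,[330,400,400,150,0,0,0,c1,c7])
        if best is None or s.cost<best[0]: best=(s.cost,sg,s.x);
    print(best[0],best[1],best[2].round(1));print(np.round(f(best[2]) if 0 else best[0],3))
    json.dump([list(best[1]),list(best[2])],open("kin.json","w"))
E
python3 kin.py
```

```text
0.2825121623483092 (-1, -1, -1, -1) [279.8 470.8 424.5 192.7  -2.3  26.6  -0.   -1.6  88.4]
0.283
```

```bash
cat >> kin.py <<'E'
import json
lo=np.array([-154.91,-16.99,-72.82,7.12,-82.49,11.32,-174.64])+2;hi=np.array([154.91,109.72,74.43,147.25,262.49,116.49,174.64])-2
def ik(p,R,q0):
    sg,L=json.load(open("kin.json"))
    def f(q):
        P,Q=fk(q,L,sg);return list((P-p)/5)+list((Q.inv()*R).as_rotvec()*20)+list((q-q0)*.002)
    s=least_squares(f,np.clip(q0,lo+.1,hi-.1),bounds=(lo,hi));P,Q=fk(s.x,L,sg)
    return s.x,np.linalg.norm(P-p),np.degrees((Q.inv()*R).magnitude())
E
python3 - <<'E'
from kin import *
q0=status.get_obs()["q"]
for y in(38,-53):
 for phi in(63,55,50,45,40,35,30):
  for r in[(-50,258),(-35,264),(8,265),(38,228)]:
    q,a,b=ik(*pose((r[0],y,r[1]),phi),q0); print(y,phi,r,q.round(),"%.1f %.1f"%(a,b))
E
```

```text
38 63 (-50, 258) [  26.   -3.  -34.  120.    9.   37. -114.] 0.0 0.0
38 63 (-35, 264) [  25.   -2.  -34.  118.   11.   38. -115.] 0.0 0.0
38 63 (8, 265) [  23.    4.  -32.  113.   15.   39. -118.] 0.0 0.0
38 63 (38, 228) [  17.   11.  -28.  112.   22.   35. -123.] 0.0 0.0
38 55 (-50, 258) [  29.   -5.  -40.  127.   20.   24. -127.] 0.0 0.0
38 55 (-35, 264) [  27.   -3.  -38.  125.   22.   25. -127.] 0.0 0.0
38 55 (8, 265) [  20.    3.  -31.  120.   28.   26. -132.] 0.0 0.0
38 55 (38, 228) [   9.   10.  -20.  119.   38.   22. -141.] 0.0 0.0
38 50 (-50, 258) [  61.   -9.  -69.  132.   15.   14. -124.] 0.0 0.0
38 50 (-35, 264) [  29.   -2.  -43.  130.   42.   18. -150.] 0.0 0.0
38 50 (8, 265) [  16.    3.  -29.  125.   48.   20. -153.] 0.0 0.0
38 50 (38, 228) [   4.   10.  -17.  125.   68.   17. -172.] 0.0 0.0
38 45 (-50, 258) [  55.   -5.  -71.  136.   62.   13. -173.] 1.8 3.0
38 45 (-35, 264) [  56.   -2.  -71.  134.   64.   14. -173.] 1.9 2.7
38 45 (8, 265) [ -43.    5.   31.  129.   65.   13. -173.] 0.8 2.1
38 45 (38, 228) [ -17.   12.    6.  126.   66.   13. -173.] 2.2 6.0
38 40 (-
[... 2013 characters left out ...]

-53 40 (8, 265) [  68.    9.  -71.  133.   80.   13. -173.] 3.1 8.6
-53 40 (38, 228) [  46.   16.  -49.  129.   83.   13. -173.] 4.6 12.4
-53 35 (-50, 258) [  67.    2.  -71.  139.   75.   13. -173.] 5.5 18.0
-53 35 (-35, 264) [  67.    4.  -71.  138.   76.   13. -173.] 5.3 16.8
-53 35 (8, 265) [  66.   12.  -69.  133.   83.   13. -173.] 6.1 15.4
-53 35 (38, 228) [  48.   18.  -50.  129.   86.   13. -173.] 7.1 19.1
-53 30 (-50, 258) [  67.    6.  -71.  140.   78.   13. -173.] 8.9 24.4
-53 30 (-35, 264) [  67.    8.  -71.  138.   80.   13. -173.] 8.6 23.3
-53 30 (8, 265) [  64.   15.  -67.  133.   86.   13. -173.] 8.7 22.3
-53 30 (38, 228) [  64.   32.  -71.  131.   98.   25. -173.] 8.1 25.0
```

```bash
python3 - <<'E'
from h import *
L=[(-95,38,252,60),(-65,38,264,57),(-40,38,268,55),(-18,38,269,55),(3,38,270,55),(3,38,270,55)]
rows([pose(l[:3],l[3]) for l in L])
E
```

```text
step 14 mm 3.3 deg  tcp [375.  39. 345.]
  step 25 mm 3.0 deg  tcp [400.  35. 348.]
  step 22 mm 2.0 deg  tcp [422.  32. 345.]
  step 22 mm 0.0 deg  tcp [444.  28. 346.]
  step 21 mm 0.0 deg  tcp [465.  25. 347.]
  step 0 mm 0.0 deg  tcp [465.  25. 347.]
0.045 -0.003 0.016 0.002 0.037 0;0.124 -0.003 0.048 0.002 0.07 0;0.186 -0.003 0.089 0.002 0.092 0.001;0.253 -0.003 0.119 0.002 0.092 0.001;0.317 -0.003 0.147 0.002 0.092 0.001;0.317 -0.003 0.147 0.002 0.092 0.001
```

arm_command(increments="0.045 -0.003 0.016 0.002 0.037 0;0.124 -0.003 0.048 0.002 0.07 0;0.186 -0.003 0.089 0.002 0.092 0;0.253 -0.003 0.119 0.002 0.092 0;0.317 -0.003 0.147 0.002 0.092 0;0.317 -0.003 0.147 0.002 0.092 0")

```text
clock: 11.2
position: [469.2, 24.5, 350.9]
tcp_rot: [-179.7, -35.3, -9.4]
wrist_force: [-0.4, 0.6, -1.6]
gripper_width: 0.258
grip_force: 49.8
```

```bash
python3 - <<'E'
from h import *
where()
L=[(10,38,266,55),(17.5,38,257,55),(25,38,248,55),(32,38,240,55),(36,38,235,55),(36,38,235,55)]
rows([pose(l[:3],l[3]) for l in L])
E
```

```text
t 11.20 ring(cab) [  7.9  38.4 275.1] phi 54.7 heading 0.3 q [  31.    2.  -41.  119.   26.   27. -129.] F [-0.5  0.5 -1.6]
  step 8 mm 0.4 deg  tcp [472.  24. 343.]
  step 12 mm 0.0 deg  tcp [479.  23. 334.]
  step 12 mm 0.0 deg  tcp [486.  21. 325.]
  step 11 mm 0.0 deg  tcp [493.  20. 317.]
  step 6 mm 0.0 deg  tcp [497.  20. 312.]
  step 0 mm 0.0 deg  tcp [497.  20. 312.]
-0.009 0.001 0.027 -0.002 -0.003 -0.002;-0.006 0.001 0.066 -0.002 -0.003 -0.002;-0.003 0.001 0.105 -0.002 -0.003 -0.002;0.001 0.002 0.14 -0.002 -0.003 -0.002;0.002 0.002 0.161 -0.002 -0.003 -0.002;0.002 0.002 0.161 -0.002 -0.003 -0.002
```

arm_command(increments="0.011 0 0.024 0 0 0;0.014 0 0.05 0 0 0;0.016 0 0.078 0 0 0;0.019 0 0.105 0 0 0;0.021 0 0.132 0 0 0;0.023 0 0.159 0 0 0;0.023 0 0.159 0 0 0")

```text
clock: 12.08
position: [499.8, 19.8, 314.7]
tcp_rot: [-179.9, -35.2, -9.3]
wrist_force: [0.3, -0.1, -1.4]
gripper_width: 0.261
grip_force: 49.8
```

```bash
python3 - <<'E'
from h import *
where()
p=get_image("scene");cv2.imwrite("pics/g.png",cv2.resize(p["color"][120:220,230:350,::-1],(720,600),interpolation=cv2.INTER_CUBIC));where()
E
```

```text
t 12.07 ring(cab) [ 38.7  38.7 238.5] phi 54.8 heading 0.1 q [  26.   10.  -37.  119.   41.   25. -141.] F [ 0.3 -0.1 -1.4]
t 12.12 ring(cab) [ 38.8  39.  239. ] phi 54.7 heading 0.2 q [  26.    9.  -38.  119.   41.   25. -141.] F [ 0.1 -0.6 -0.3]
```

View pics/g.png

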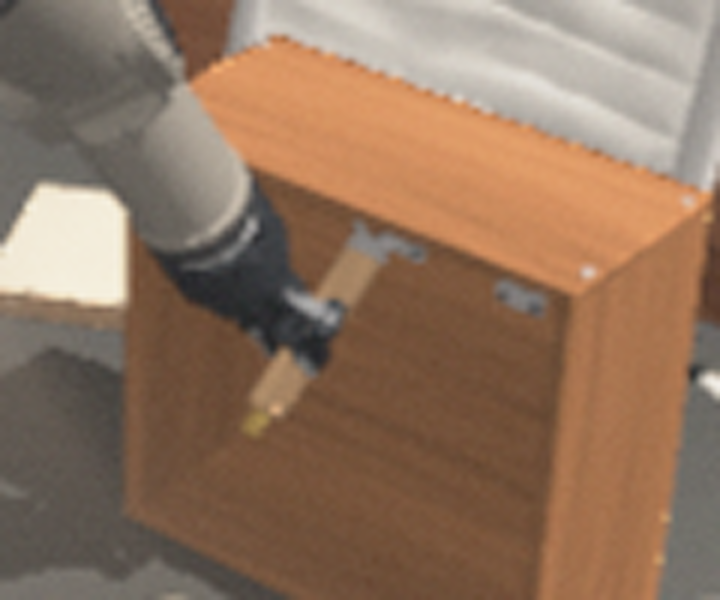

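The big ring is up by the left hook and the tag is tilted free, with no contact force. I probe sideways play: about ±9 mm means thick, ±15 mm means thin.

arm_command(increments="0 0.014 0 0 0 0;0 0.027 0 0 0 0;0 0.04 0 0 0 0;0 0.04 0 0 0 0")

```text
clock: 12.62
position: [498.4, 12.8, 315.8]
tcp_rot: [-179.6, -35.5, -8.7]
wrist_force: [1.0, 8.3, -2.9]
gripper_width: 0.266
grip_force: 50.2
```

arm_command(increments="0 -0.027 0 0 0 0;0 -0.053 0 0 0 0;0 -0.067 0 0 0 0;0 -0.08 0 0 0 0;0 -0.08 0 0 0 0")

```text
clock: 13.25
position: [501.8, 31.9, 314.8]
tcp_rot: [-179.8, -35.3, -9.3]
wrist_force: [0.3, 1.0, 0.4]
gripper_width: 0.261
grip_force: 49.9
```

```bash
python3 - <<'E'
from h import *
where()
E
```

```text
t 13.25 ring(cab) [ 38.9  51.1 239. ] phi 54.7 heading 0.2 q [  24.   10.  -37.  118.   43.   26. -144.] F [0.2 1.  0.4]
```

arm_command(increments="0 -0.01 0 0 0 0;0 -0.02 0 0 0 0;0 -0.03 0 0 0 0;0 -0.03 0 0 0 0")

```text
clock: 13.75
position: [503.4, 38.3, 314.8]
tcp_rot: [-179.9, -35.3, -9.6]
wrist_force: [-0.2, -5.4, 0.2]
gripper_width: 0.261
grip_force: 50.2
```

```bash
python3 - <<'E'
from h import *
where()
E
```

```text
t 13.75 ring(cab) [ 39.4  56.3 238.7] phi 54.7 heading -0.3 q [  23.   10.  -37.  118.   44.   27. -146.] F [ 0.7 -5.3  0.2]
```

arm_command(increments="0 0.025 0 0 0 0;0 0.048 0 0 0 0;0 0.048 0 0 0 0")

```text
clock: 14.12
position: [500.8, 26.4, 314.8]
tcp_rot: [-179.8, -35.3, -9.3]
wrist_force: [0.4, 0.4, -1.1]
gripper_width: 0.261
grip_force: 50.0
```

arm_command(increments="-0.015 0 0 0 0 0;-0.025 0 0 0 0 0;-0.035 0 0 0 0 0;-0.035 0 0 0 0 0")

```text
clock: 14.62
position: [492.9, 28.2, 309.3]
tcp_rot: [-179.8, -35.4, -9.2]
wrist_force: [1.3, 0.6, 0.1]
gripper_width: 0.259
grip_force: 50.0
```

```bash
python3 - <<'E'
from h import *
where()
P,R=now()
p=get_image("scene");C=cloud(p)
cv2.imwrite("pics/i.png",cv2.resize(p["color"][145:205,260:332,::-1],(720,600),interpolation=cv2.INTER_CUBIC))
T=R.inv().apply(C.reshape(-1,3)-P).reshape(C.shape);m=(abs(T[...,1])<45)&(T[...,0]>-75)&(T[...,0]<145)&(abs(T[...,2]-172)<14);q=T[m]
for lo in range(-70,145,15):
    k=q[(q[:,0]>=lo)&(q[:,0]<lo+15)]
    if len(k): print(lo,len(k),"y %.0f..%.0f med %.1f"%(k[:,1].min(),k[:,1].max(),np.median(k[:,1])),"z %.1f"%np.median(k[:,2]))
E
```

```text
t 14.62 ring(cab) [ 30.8  46.3 233.8] phi 54.6 heading 0.3 q [  25.    9.  -37.  120.   43.   24. -145.] F [1.2 0.8 0.1]
-70 7 y -8..2 med 1.2 z 171.4
-55 19 y -8..14 med 1.3 z 171.1
-40 25 y -13..13 med 4.0 z 167.2
-25 28 y -13..17 med 5.2 z 166.1
-10 9 y -13..23 med -5.9 z 165.2
5 1 y 19..19 med 18.9 z 166.9
20 2 y 11..14 med 12.5 z 176.4
35 21 y -13..13 med 3.2 z 167.7
50 25 y -11..15 med 3.8 z 168.4
65 25 y -13..15 med 4.8 z 166.8
80 21 y -13..20 med 1.5 z 168.7
95 6 y -20..21 med 18.4 z 173.0
```

View pics/i.png

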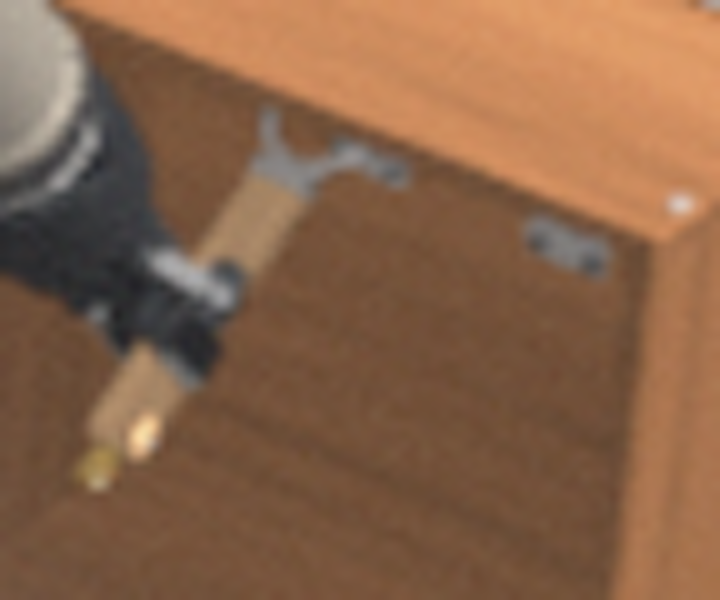

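Lower half of the ring is visible at crop (290,160), still held straight, and the hook remains hidden behind the roof edge. I continue the play test along the tag, which is the stiff direction.

arm_command(increments="-0.01 0 0 0 0 0;-0.02 0 0 0 0 0;-0.028 0 0 0 0 0;-0.028 0 0 0 0 0")

```text
clock: 15.18
position: [490.2, 28.8, 308.9]
tcp_rot: [-179.5, -36.1, -9.4]
wrist_force: [12.1, -2.3, 4.1]
gripper_width: 0.257
grip_force: 49.7
```

arm_command(increments="0.03 0 0 0 0 0;0.06 0 0 0 0 0;0.075 0 0 0 0 0;0.075 0 0 0 0 0")

```text
clock: 15.68
position: [503.7, 26.1, 316.5]
tcp_rot: [-179.8, -35.2, -9.3]
wrist_force: [-0.3, 0.7, -0.7]
gripper_width: 0.258
grip_force: 50.0
```

```bash
python3 - <<'E'
from h import *
where()
E
```

```text
t 15.68 ring(cab) [ 41.7  45.7 240.4] phi 54.8 heading 0.2 q [  25.   10.  -38.  118.   41.   26. -142.] F [-0.4  0.6 -0.7]
```

arm_command(increments="0.01 0 0 0 0 0;0.02 0 0 0 0 0;0.025 0 0 0 0 0;0.025 0 0 0 0 0")

```text
clock: 16.18
position: [508.4, 25.3, 319.5]
tcp_rot: [-179.9, -35.0, -9.2]
wrist_force: [-4.7, 1.3, -2.8]
gripper_width: 0.261
grip_force: 50.1
```

```bash
python3 - <<'E'
from h import *
where()
E
```

```text
t 16.18 ring(cab) [ 46.1  45.6 242.7] phi 55.0 heading 0.2 q [  26.   10.  -38.  117.   41.   27. -141.] F [-4.8  0.5 -2.8]
```

arm_command(increments="-0.03 0 -0.01 0 0 0;-0.035 0 -0.03 0 0 0;-0.035 0 -0.05 0 0 0;-0.035 0 -0.05 0 0 0")

```text
clock: 16.68
position: [493.2, 27.9, 328.8]
tcp_rot: [-179.8, -35.5, -9.3]
wrist_force: [0.3, 0.5, -1.0]
gripper_width: 0.261
grip_force: 50.0
```

arm_command(increments="0.015 0 0 0 0 0;0.025 0 0 0 0 0;0.035 0 0 0 0 0;0.035 0 0 0 0 0")

```text
clock: 17.18
position: [499.5, 26.6, 331.0]
tcp_rot: [-179.9, -34.9, -9.2]
wrist_force: [-5.6, 2.0, -2.4]
gripper_width: 0.261
grip_force: 50.3
```

```bash
python3 - <<'E'
from h import *
where()
E
```

```text
t 17.18 ring(cab) [ 36.9  45.4 253.7] phi 55.1 heading 0.1 q [  27.    8.  -39.  117.   37.   27. -138.] F [-5.8  1.1 -2.4]
```

The play along the tag is about 18–20 mm both near the bend and further out on the hook. So this is the thick hook and the big ring is threaded on it. Next I seat the ring.

arm_command(increments="-0.03 0 0.005 0 0 0;-0.04 0.002 0.025 0 0 0;-0.05 0.004 0.045 0 0 0;-0.06 0.005 0.065 0 0 0;-0.065 0.005 0.07 0 0 0;-0.065 0.005 0.07 0 0 0")

```text
clock: 17.92
position: [497.8, 25.6, 305.4]
tcp_rot: [-179.8, -35.4, -9.3]
wrist_force: [0.2, -0.7, -0.1]
gripper_width: 0.263
grip_force: 50.1
```

```bash
python3 - <<'E'
from h import *
where()
E
```

```text
t 17.93 ring(cab) [ 36.   44.4 229.8] phi 54.6 heading 0.3 q [  24.   10.  -36.  120.   44.   24. -145.] F [ 0.3 -0.7 -0.1]
```

arm_command(increments="0 0 0 0 0 0;0 0 0 0 0 0;0 0 0 0 0 0;0 0 0 0 0 0;0 0 0 0 0 0", claw=0.6)

```text
clock: 18.55
position: [497.3, 25.7, 305.1]
tcp_rot: [-179.8, -35.3, -9.3]
wrist_force: [-0.7, -0.8, 0.1]
gripper_width: 0.602
grip_force: 0.0
```

arm_command(increments="0 0 -0.05 0 0 0;0 0 -0.12 0 0 0;-0.05 0 -0.24 0 0 0;-0.12 0 -0.32 0 0 0;-0.2 0 -0.4 0 0 0;-0.2 0 -0.4 0 0 0")

```text
clock: 19.3
position: [378.9, 44.7, 368.6]
tcp_rot: [-180.0, -35.4, -9.2]
wrist_force: [-0.2, 0.3, 0.5]
gripper_width: 0.6
grip_force: 0.0
```

```bash
python3 - <<'E'
from h import *
where();o=status.get_obs();print(o["position"],o["tcp_rot"])
p=get_image("scene");cv2.imwrite("pics/j.png",cv2.resize(p["color"][120:220,240:360,::-1],(720,600),interpolation=cv2.INTER_CUBIC))
C=cab.inv().apply(cloud(p).reshape(-1,3)-co);col=p["color"].reshape(-1,3).astype(int)
m=(C[:,0]>25)&(C[:,0]<57)&(abs(C[:,1])<140)&(C[:,2]>25)&(C[:,2]<280);q=C[m];print(m.sum(),q.min(0).round(),q.max(0).round(),np.median(q,0).round())
t=get_image("top")
for s in finder.silhouettes(t,"small_ring_tag")[:3]:
    v,u=np.nonzero(s["pixels"]);W=np.array([px2w(t,a,b,z=9)[:2] for a,b in zip(u,v)])
    print(s["score"],cv2.minAreaRect(W.astype(np.float32)))
for m in finder.mark_of(t,"small_ring_tag_ring")[:2]: print(m["score"],px2w(t,*m["centre"],z=7))
E
```

```text
t 19.30 ring(cab) [-84.3  44.1 293. ] phi 54.6 heading 0.1 q [  30.  -14.  -38.  127.    5.   30. -113.] F [-0.3  0.2  0.5]
[378.94417762  44.74599262 368.56305604] [-179.97367793  -35.39553063   -9.16354189]
196 [ 40. -75.  50.] [ 57. 126. 217.] [ 49.  34. 144.]
0.74 ((422.9581298828125, -240.98941040039062), (160.50836181640625, 31.659534454345703), 9.778961181640625)
0.71 [ 332.8490124  -256.75132655    7.        ]
```

View pics/j.png

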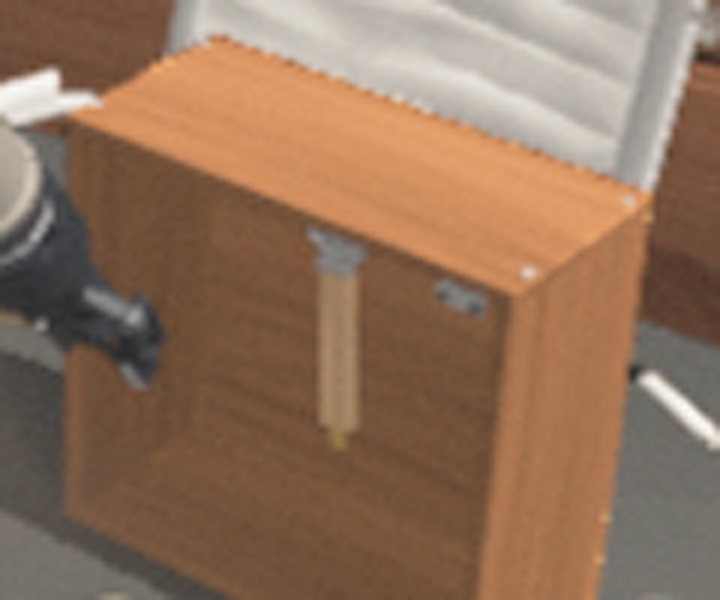

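The big-ringed tag hangs straight down on the left (thick) hook, bar at crop (338,350). Now the small tag.

```bash
python3 - <<'E'
from h import *
plan(now(),[((385,-20,400),down(-9.2)),((420,-180,380),down(5)),((453,-237,290),down(9.3)),((453,-237,178.5),down(9.3))])
p=get_image("scene");C=cab.inv().apply(cloud(p).reshape(-1,3)-co)
m=(C[:,0]>38)&(C[:,0]<57)&(abs(C[:,1]-36)<30)&(C[:,2]>80)&(C[:,2]<180);q=C[m];print(m.sum(),np.percentile(q[:,1],[2,50,98]).round(1),np.median(q[:,0]))
E
```

```text
[0.0993, 0.2092, -0.0595, -0.0021, -0.3924, -0.0]  |d|=72 ang=35
[0.2004, 0.5078, 0.0667, 0.0, 0.0, -0.1578]  |d|=165 ang=14
[0.093, 0.1989, 0.3, 0.0, 0.0, -0.0478]  |d|=112 ang=4
[0.0, -0.0, 0.3717, 0.0, 0.0, 0.0]  |d|=112 ang=0
111 [37.7 50.2 64.2] 48.82442422279117
```

arm_command(increments="0.1 0.21 -0.06 0 -0.392 0;0.1 0.21 -0.06 0 -0.392 0;0.1 0.21 -0.06 0 -0.392 0;0.1 0.21 -0.06 0 -0.392 0")

```text
clock: 20.05
position: [386.2, -21.2, 399.7]
tcp_rot: [-179.8, 0.2, -9.2]
wrist_force: [-0.2, 0.2, -0.2]
gripper_width: 0.601
grip_force: 0.0
```

arm_command(increments="0.2 0.508 0.067 0 0 -0.158;0.2 0.508 0.067 0 0 -0.158;0.2 0.508 0.067 0 0 -0.158;0.2 0.508 0.067 0 0 -0.158")

```text
clock: 20.55
position: [419.5, -185.3, 377.9]
tcp_rot: [-179.9, 0.1, 4.5]
wrist_force: [-0.5, 0.6, 0.1]
gripper_width: 0.602
grip_force: 0.0
```

arm_command(increments="0.093 0.2 0.2 0 0 -0.048;0.093 0.2 0.3 0 0 -0.048;0.093 0.2 0.3 0 0 -0.048")

```text
clock: 20.92
position: [451.3, -237.3, 285.1]
tcp_rot: [-179.5, 0.4, 9.3]
wrist_force: [0.3, 0.4, 0.8]
gripper_width: 0.604
grip_force: 0.0
```

```bash
python3 - <<'E'
from h import *
plan(now(),[((453,-237,178.5),down(9.3))]);where()
p=get_image("scene")
for x,z in((49,130),(49,90),(49,170)):
  print([ (y,w2px(p,co+cab.apply([x,y,z])).round(1).tolist()) for y in(30,40,50)])
G=p["color"].astype(int);
for v in(172,178,184): print(v,[tuple(G[v,u]) for u in range(288,306)][::1])
t=get_image("top")
for s in finder.silhouettes(t,"small_ring_tag")[:2]:
    v,u=np.nonzero(s["pixels"]);W=np.array([px2w(t,a,b,z=9)[:2] for a,b in zip(u,v)]);print(s["score"],W.min(0),W.max(0))
E
```

```text
[0.0081, 0.0032, 0.3552, -0.0057, 0.0043, -0.0001]  |d|=107 ang=1
t 20.93 ring(cab) [ -54.6 -186.   111.3] phi 89.4 heading 145.8 q [ 35.  20. -11. 102.   4.  59. -59.] F [0.2 0.4 0.8]
[(30, [296.1, 178.1]), (40, [294.1, 177.2]), (50, [292.0, 176.3])]
[(30, [295.5, 186.4]), (40, [293.5, 185.5]), (50, [291.5, 184.6])]
[(30, [296.7, 169.5]), (40, [294.6, 168.7]), (50, [292.6, 167.8])]
172 [(np.int64(118), np.int64(82), np.int64(58)), (np.int64(117), np.int64(82), np.int64(59)), (np.int64(117), np.int64(83), np.int64(58)), (np.int64(140), np.int64(106), np.int64(80)), (np.int64(161), np.int64(127), np.int64(96)), (np.int64(159), np.int64(129), np.int64(98)), (np.int64(156), np.int64(126), np.int64(95)), (np.int64(163), np.int64(131), np.int64(99)), (np.int64(162), np.int64(129), np.int64(97)), (np.int64(144), np.int64(114), np.int64(84)), (np.int64(123), np.int64(90), np.int64(63)), (np.int64(120), np.int64(84), np.int64(60)), (np.int64(121), np.int64(84), np.int64(60)), (np.int64(122), np.int64(85), np.int64(61)), (np.int64(122), np.int64(85), np.int64(60)), (np.int64(117), np.int64(82
[... 1182 characters left out ...]
int64(128), np.int64(98)), (np.int64(157), np.int64(125), np.int64(95)), (np.int64(161), np.int64(128), np.int64(97)), (np.int64(156), np.int64(124), np.int64(94)), (np.int64(132), np.int64(100), np.int64(71)), (np.int64(117), np.int64(83), np.int64(58)), (np.int64(118), np.int64(83), np.int64(59)), (np.int64(116), np.int64(81), np.int64(58)), (np.int64(119), np.int64(84), np.int64(61)), (np.int64(116), np.int64(81), np.int64(59)), (np.int64(119), np.int64(86), np.int64(60)), (np.int64(117), np.int64(80), np.int64(57)), (np.int64(118), np.int64(85), np.int64(60))]
0.73 [ 353.83243155 -260.17710964] [ 489.93093716 -228.53711318]
0.57 [ 539.05679414 -362.5553148 ] [ 620.26002818 -267.72489995]
```

arm_command(increments="0.002 0.001 0.18 0 0 0;0.003 0.001 0.3 0 0 0;0.003 0.001 0.365 0 0 0;0.003 0.001 0.37 0 0 0")

```text
clock: 21.58
position: [454.0, -236.2, 179.4]
tcp_rot: [-179.9, -0.1, 9.5]
wrist_force: [-0.2, -0.5, 1.0]
gripper_width: 0.602
grip_force: 0.0
```

arm_command(increments="0 0 0 0 0 0;0 0 0 0 0 0;0 0 0 0 0 0;0 0 0 0 0 0;0 0 0 0 0 0", claw=0, newtons=80)

```text
clock: 22.2
position: [454.7, -237.3, 181.1]
tcp_rot: [-180.0, -0.3, 9.4]
wrist_force: [-1.2, 2.1, 5.0]
gripper_width: 0.245
grip_force: 78.2
```

arm_command(increments="0 0 -0.2 0 0 0;0 0 -0.4 0 0 0;0 0 -0.6 0 0 0;0 0 -0.7 0 0 0;0 0 -0.7 0 0 0")

```text
clock: 22.82
position: [454.2, -237.7, 392.9]
tcp_rot: [179.8, -0.5, 9.4]
wrist_force: [0.7, 0.4, -1.7]
gripper_width: 0.248
grip_force: 79.1
```

```bash
python3 - <<'E'
from h import *
where()
plan(now(),[((385,-150,395),down(75)),((370,-80,395),down(130)),((360,-25,398),down(170.8))])
E
```

```text
t 22.82 ring(cab) [ -48.5 -187.   220.8] phi 89.5 heading -1.9 q [ 35.  14. -12.  93.   3.  72. -58.] F [ 0.6  0.5 -1.7]
[-0.1798, -0.3261, -0.0098, 0.005, -0.0037, -0.7291]  |d|=112 ang=66
[0.2124, -0.1087, -0.0, 0.0, 0.0, -0.6111]  |d|=72 ang=55
[0.1619, 0.0923, -0.01, -0.0, 0.0, -0.4533]  |d|=56 ang=41
```

arm_command(increments="-0.18 -0.326 -0.01 0.005 -0.004 -0.73;-0.18 -0.326 -0.01 0.005 -0.004 -0.73;-0.18 -0.326 -0.01 0.005 -0.004 -0.73;-0.18 -0.326 -0.01 0.005 -0.004 -0.73;-0.18 -0.326 -0.01 0.005 -0.004 -0.73;-0.18 -0.326 -0.01 0.005 -0.004 -0.73;-0.18 -0.326 -0.01 0.005 -0.004 -0.73")

```text
clock: 23.7
position: [383.6, -149.7, 390.7]
tcp_rot: [-179.3, -0.1, 75.0]
wrist_force: [-0.2, 1.1, -0.8]
gripper_width: 0.244
grip_force: 79.1
```

arm_command(increments="0.212 -0.109 0 0 0 -0.61;0.212 -0.109 0 0 0 -0.61;0.212 -0.109 0 0 0 -0.61;0.212 -0.109 0 0 0 -0.61;0.212 -0.109 0 0 0 -0.61;0.212 -0.109 0 0 0 -0.61")

```text
clock: 24.45
position: [368.6, -80.0, 391.6]
tcp_rot: [-179.7, -0.5, 129.8]
wrist_force: [-0.1, -0.3, -1.1]
gripper_width: 0.254
grip_force: 79.1
```

arm_command(increments="0.162 0.092 -0.01 0 0 -0.453;0.162 0.092 -0.01 0 0 -0.453;0.162 0.092 -0.01 0 0 -0.453;0.162 0.092 -0.01 0 0 -0.453;0.162 0.092 -0.01 0 0 -0.453;0.162 0.092 -0.01 0 0 -0.453")

```text
clock: 25.2
position: [358.8, -25.1, 395.3]
tcp_rot: [179.9, -0.5, 170.5]
wrist_force: [-0.2, 0.3, -1.8]
gripper_width: 0.248
grip_force: 79.1
```

```bash
python3 - <<'E'
from h import *
where((-113,0,173))
P,R=now();Q=[]
for n in("top","top","scene","scene"):
    p=get_image(n);C=cloud(p);T=R.inv().apply(C.reshape(-1,3)-P).reshape(C.shape)*np.array([-1,1,1])
    m=(abs(T[...,1])<45)&(T[...,0]>20)&(T[...,0]<170)&(T[...,2]>150)&(T[...,2]<195);q=T[m];Q.append(q)
    for l in("small_ring_tag_ring",):
        for k in finder.mark_of(p,l)[:2]:
            X=px2w(p,*k["centre"],z=P[2]-173);print(n,l,round(k["score"],2),(R.inv().apply(X-P)*[-1,1,1]).round(1))
for n,q in(("top",np.vstack(Q[:2])),("scene",np.vstack(Q[2:]))):
  for lo in range(20,170,10):
    k=q[(q[:,0]>=lo)&(q[:,0]<lo+10)]
    if len(k): print(n,lo,len(k),"y %.0f..%.0f mean %.1f"%(k[:,1].min(),k[:,1].max(),k[:,1].mean()),"z med %.1f"%np.median(k[:,2]))
  print(n,"x max",np.sort(q[:,0])[-6:].round(1))
E
```

```text
t 25.20 ring(cab) [-174.   -28.4  221.3] phi 89.4 heading 164.5 q [ 28.  -4. -25. 112.  -2.  72.  84.] F [-0.2  0.2 -1.8]
top small_ring_tag_ring 0.44 [113.7  -7.4 171.9]
top small_ring_tag_ring 0.42 [116.6  -4.4 171.9]
scene small_ring_tag_ring 0.46 [125.6  -6.3 171.8]
scene small_ring_tag_ring 0.37 [  43.4 -143.   172.2]
top 50 22 y -11..12 mean 2.6 z med 168.7
top 60 43 y -11..11 mean 0.2 z med 166.4
top 70 43 y -12..12 mean 0.9 z med 167.3
top 80 42 y -11..11 mean 0.4 z med 166.7
top 90 44 y -12..12 mean 0.2 z med 166.4
top 100 31 y -13..11 mean -0.5 z med 170.7
top 110 22 y -15..13 mean -1.7 z med 171.9
top 120 31 y -14..13 mean 0.4 z med 171.5
top 130 2 y -2..-2 mean -1.8 z med 170.7
top x max [128.8 129.  129.4 129.8 130.  130.1]
scene 20 13 y -15..-9 mean -12.4 z med 172.4
scene 30 15 y -14..-5 mean -10.7 z med 170.7
scene 40 19 y -14..-2 mean -8.8 z med 171.2
scene 50 20 y -16..-2 mean -10.9 z med 172.3
scene 60 22 y -14..-0 mean -9.2 z med 170.4
scene 70 22 y -14..1 mean -8.6 z med 170.3
scene 80 27 y -13..7 mean -6.3 z med 170.0
scene 90 27 y -14..4 mean -6.9 z med 168.1
scene 100 14 y -17..12 mean -5.2 z med 172.3
scene 110 14 y -18..13 mean -0.0 z med 173.3
scene 120 17 y -11..10 mean -1.9 z med 172.7
scene x max [125.8 126.3 126.4 126.8 126.9 128.4]
```

```bash
python3 - <<'E'
from h import *
off=(-114,-.7,173)
L=[(-160,-35,228,81),(-138,-45,236,72),(-112,-49,244,63),(-90,-49,252,58),(-65,-49,260,55),(-65,-49,260,55)]
e=rows([pose(l[:3],l[3],-1,off) for l in L])
L=[(-40,-49,265,55),(-20,-49,266,55),(-3,-49,267,55),(10.5,-49,267,55),(10.5,-49,267,55)]
rows([pose(l[:3],l[3],-1,off) for l in L],e)
E
```

```text
step 21 mm 9.5 deg  tcp [344. -29. 381.]
  step 19 mm 9.0 deg  tcp [342. -39. 365.]
  step 21 mm 9.0 deg  tcp [349. -44. 346.]
  step 16 mm 5.0 deg  tcp [363. -46. 338.]
  step 21 mm 3.0 deg  tcp [383. -49. 336.]
  step 0 mm 0.0 deg  tcp [383. -49. 336.]
0.048 -0.02 0.049 0.002 -0.106 -0.001;0.048 -0.054 0.101 0.002 -0.206 -0.001;0.021 -0.067 0.164 0.001 -0.306 -0.001;-0.025 -0.067 0.19 0.001 -0.361 -0.001;-0.094 -0.067 0.196 0.001 -0.395 -0.001;-0.094 -0.067 0.196 0.001 -0.395 -0.001
  step 25 mm 0.0 deg  tcp [408. -53. 341.]
  step 20 mm 0.0 deg  tcp [427. -56. 342.]
  step 17 mm 0.0 deg  tcp [444. -59. 343.]
  step 13 mm 0.0 deg  tcp [458. -61. 343.]
  step 0 mm 0.0 deg  tcp [458. -61. 343.]
-0.078 0 0.034 0 0 0;-0.134 -0 0.07 0 0 0;-0.183 0 0.099 0 0 0;-0.22 0 0.125 0 0 0;-0.22 0 0.125 0 0 0
```

arm_command(increments="0.048 -0.02 0.049 0.002 -0.106 0;0.048 -0.054 0.101 0.002 -0.206 0;0.021 -0.067 0.164 0.001 -0.306 0;-0.025 -0.067 0.19 0.001 -0.361 0;-0.094 -0.067 0.196 0.001 -0.395 0;-0.094 -0.067 0.196 0.001 -0.395 0;-0.094 -0.067 0.196 0.001 -0.395 0")

```text
clock: 26.48
position: [382.5, -49.2, 336.1]
tcp_rot: [179.9, 34.9, 170.7]
wrist_force: [-0.7, -0.4, -1.2]
gripper_width: 0.248
grip_force: 79.1
```

```bash
python3 - <<'E'
from h import *
off=(-114,-.7,173);where(off)
L=[(-40,-49,265,55),(-20,-49,266,55),(-3,-49,267,55),(10.5,-49,267,55),(10.5,-49,267,55)]
rows([pose(l[:3],l[3],-1,off) for l in L])
E
```

```text
t 26.48 ring(cab) [-65.6 -49.2 259.5] phi 55.1 heading 0.0 q [ 30.  -9. -23. 131.  -4.  23.  89.] F [-0.6 -0.5 -1.2]
  step 26 mm 0.1 deg  tcp [408. -53. 341.]
  step 20 mm 0.0 deg  tcp [427. -56. 342.]
  step 17 mm 0.0 deg  tcp [444. -59. 343.]
  step 13 mm 0.0 deg  tcp [458. -61. 343.]
  step 0 mm 0.0 deg  tcp [458. -61. 343.]
-0.079 0 0.034 0 -0.001 -0.001;-0.136 0 0.07 0 -0.001 -0.001;-0.184 0 0.099 0 -0.001 -0.001;-0.221 0 0.125 0 -0.001 -0.001;-0.221 0 0.125 0 -0.001 -0.001
```

arm_command(increments="-0.079 0 0.034 0 0 0;-0.136 0 0.07 0 0 0;-0.184 0 0.099 0 0 0;-0.221 0 0.125 0 0 0;-0.221 0 0.125 0 0 0;-0.221 0 0.125 0 0 0")

```text
clock: 27.22
position: [457.1, -61.4, 343.5]
tcp_rot: [179.9, 35.0, 170.7]
wrist_force: [-0.0, 0.2, -1.7]
gripper_width: 0.248
grip_force: 79.1
```

```bash
python3 - <<'E'
from h import *
off=(-114,-.7,173);where(off)
L=[(15,-49,261.5,55),(19.5,-49,255.6,55),(25,-49,249,55),(30,-49,243,55),(30,-49,243,55)]
rows([pose(l[:3],l[3],-1,off) for l in L])
E
```

```text
t 27.23 ring(cab) [ 10.  -49.3 267. ] phi 55.0 heading -0.0 q [ 32.   1. -27. 122.   8.  23.  79.] F [-0.1  0.2 -1.7]
  step 7 mm 0.1 deg  tcp [462. -62. 338.]
  step 7 mm 0.0 deg  tcp [466. -63. 332.]
  step 9 mm 0.0 deg  tcp [472. -64. 325.]
  step 8 mm 0.0 deg  tcp [477. -64. 319.]
  step 0 mm 0.0 deg  tcp [477. -64. 319.]
-0.003 0 0.025 -0 -0.001 -0.001;-0.004 0 0.05 -0 -0.001 -0.001;-0.006 0 0.078 -0 -0.001 -0.001;-0.008 0 0.104 -0 -0.001 -0.001;-0.008 0 0.104 -0 -0.001 -0.001
```

arm_command(increments="-0.002 0 0.015 0 0 0;-0.003 0 0.03 0 0 0;-0.004 0 0.05 0 0 0;-0.004 0 0.05 0 0 0")

```text
clock: 27.72
position: [467.3, -63.0, 331.4]
tcp_rot: [179.9, 35.0, 170.7]
wrist_force: [0.5, 0.3, -1.2]
gripper_width: 0.247
grip_force: 79.1
```

arm_command(increments="-0.001 0 0.015 0 0 0;-0.002 0 0.03 0 0 0;-0.004 0 0.054 0 0 0;-0.004 0 0.054 0 0 0")

```text
clock: 28.22
position: [477.5, -64.7, 318.9]
tcp_rot: [179.9, 35.0, 170.7]
wrist_force: [0.3, 0.5, -1.1]
gripper_width: 0.247
grip_force: 79.1
```

```bash
python3 - <<'E'
from h import *
off=(-114,-.7,173);where(off)
E
```

```text
t 28.23 ring(cab) [ 30.7 -49.2 242.4] phi 55.0 heading 0.0 q [ 30.   5. -27. 121.  16.  20.  72.] F [ 0.2  0.6 -1.1]
```

No contact. I check it is threaded with a sideways play test.

arm_command(increments="0 0.015 0 0 0 0;0 0.03 0 0 0 0;0 0.035 0 0 0 0;0 0.035 0 0 0 0")

```text
clock: 28.72
position: [478.4, -56.0, 319.1]
tcp_rot: [180.0, 34.9, 170.4]
wrist_force: [-2.9, -4.9, -1.7]
gripper_width: 0.247
grip_force: 79.4
```

arm_command(increments="0 -0.025 0 0 0 0;0 -0.05 0 0 0 0;0 -0.07 0 0 0 0;0 -0.07 0 0 0 0")

```text
clock: 29.22
position: [475.7, -71.5, 319.1]
tcp_rot: [179.9, 35.0, 171.2]
wrist_force: [-1.4, 4.5, -1.2]
gripper_width: 0.248
grip_force: 79.3
```

arm_command(increments="0 0.02 0 0 0 0;0 0.037 0 0 0 0;0 0.037 0.02 0 0 0;0 0.037 0.04 0 0 0;0 0.037 0.06 0 0 0;0 0.037 0.06 0 0 0")

```text
clock: 29.98
position: [487.8, -66.0, 304.2]
tcp_rot: [179.9, 35.0, 170.7]
wrist_force: [0.9, -0.4, -1.3]
gripper_width: 0.245
grip_force: 79.2
```

```bash
python3 - <<'E'
from h import *
off=(-114,-.7,173);where(off)
E
```

```text
t 29.98 ring(cab) [ 41.1 -48.9 227.7] phi 55.0 heading 0.0 q [ 28.   8. -25. 121.  20.  18.  67.] F [ 1.  -0.3 -1.3]
```

arm_command(increments="0.01 0 0 0 0 0;0.02 0 0 0 0 0;0.02 0 0 0 0 0")

```text
clock: 30.35
position: [482.5, -64.9, 301.2]
tcp_rot: [179.9, 35.0, 170.7]
wrist_force: [0.8, -0.5, -0.2]
gripper_width: 0.249
grip_force: 79.2
```

```bash
python3 - <<'E'
from h import *
off=(-114,-.7,173);where(off)
E
```

```text
t 30.35 ring(cab) [ 35.7 -48.7 224.9] phi 55.0 heading -0.0 q [ 28.   7. -25. 122.  21.  17.  67.] F [ 0.8 -0.4 -0.2]
```

arm_command(increments="0 0 0 0 0 0;0 0 0 0 0 0;0 0 0 0 0 0;0 0 0 0 0 0;0 0 0 0 0 0", claw=0.55)

```text
clock: 30.98
position: [482.9, -64.9, 301.4]
tcp_rot: [179.9, 35.0, 170.7]
wrist_force: [0.7, 0.3, -0.1]
gripper_width: 0.551
grip_force: 0.0
```

arm_command(increments="0 0 -0.05 0 0 0;0 0 -0.12 0 0 0;0.05 0 -0.24 0 0 0;0.12 0 -0.32 0 0 0;0.2 0 -0.4 0 0 0;0.2 0 -0.4 0 0 0;0.2 0 -0.4 0 0 0;0.2 0 -0.4 0 0 0")

```text
clock: 31.98
position: [367.1, -46.0, 365.2]
tcp_rot: [179.9, 35.0, 170.7]
wrist_force: [0.5, -0.6, 0.3]
gripper_width: 0.552
grip_force: 0.0
```

```bash
python3 - <<'E'
from h import *
where((-114,-.7,173))
p=get_image("scene");cv2.imwrite("pics/k.png",cv2.resize(p["color"][130:280,190:370,::-1],(720,600),interpolation=cv2.INTER_CUBIC))
E
```

```text
t 31.98 ring(cab) [-81.1 -48.4 288.9] phi 55.0 heading 0.1 q [ 33. -14. -24. 130. -10.  29.  95.] F [ 0.6 -0.5  0.3]
```

View pics/k.png

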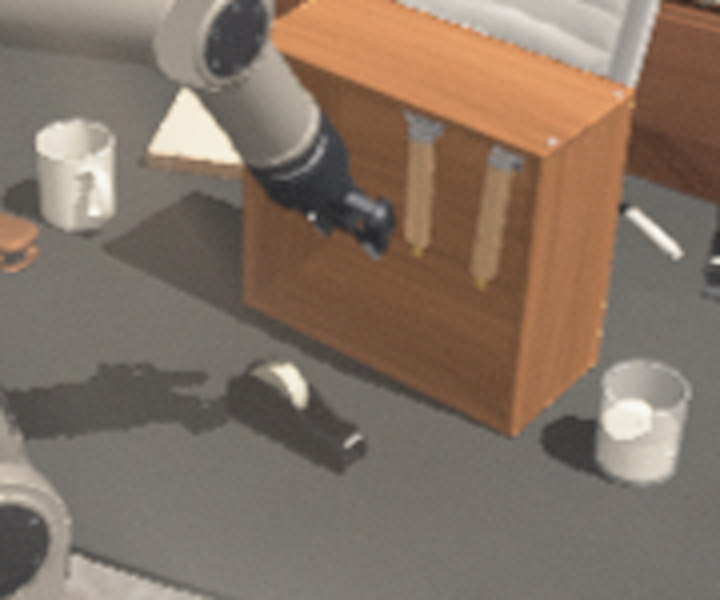

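Both tags hang, big on the left at crop (420,190) and small on the right at (492,220). The small one looks slightly tilted, probably still swinging. The tape dispenser, mug and candle are untouched. I back off a bit and let it settle.

arm_command(increments="0 0 -0.05 0 0 0;0 0 -0.1 0 0 0;0 0 -0.1 0 0 0;0 0 -0.1 0 0 0;0 0 -0.1 0 0 0;0 0 -0.1 0 0 0;0 0 -0.1 0 0 0;0 0 -0.1 0 0 0")

```text
clock: 33.02
position: [355.0, -44.0, 387.8]
tcp_rot: [179.9, 34.9, 170.6]
wrist_force: [0.3, -0.4, -0.3]
gripper_width: 0.547
grip_force: 0.0
```

arm_command(increments="0 0 0 0 0 0;0 0 0 0 0 0;0 0 0 0 0 0;0 0 0 0 0 0;0 0 0 0 0 0;0 0 0 0 0 0;0 0 0 0 0 0;0 0 0 0 0 0")

```text
clock: 34.02
position: [355.0, -43.8, 387.9]
tcp_rot: [179.9, 34.9, 170.7]
wrist_force: [0.5, -0.0, 0.0]
gripper_width: 0.546
grip_force: 0.0
```

```bash
python3 - <<'E'
from h import *
def ax(p):
    g=p["color"].astype(int)[:,:,1]
    for v in(172,178,184,190,196): print(v,[u for u in range(286,322) if g[v,u]>103 and g[v,u]<150])
for i in range(2):
    p=get_image("scene");ax(p);print()
    [get_image("top") for _ in range(3)]
E
```

```text
172 [292, 293, 294, 295, 296, 297, 298, 312, 313, 314, 315, 316, 317]
178 [292, 293, 294, 295, 296, 297, 311, 312, 313, 314, 315, 316, 317]
184 [291, 292, 293, 294, 295, 296, 297, 310, 311, 312, 313, 314, 315, 316]
190 [292, 293, 294, 295, 296, 310, 311, 312, 313, 314, 315]
196 [309, 310, 311, 312, 313, 314, 315]

172 [292, 293, 294, 295, 296, 297, 298, 312, 313, 314, 315, 316, 317]
178 [292, 293, 294, 295, 296, 297, 311, 312, 313, 314, 315, 316, 317]
184 [291, 292, 293, 294, 295, 296, 297, 311, 312, 313, 314, 315, 316]
190 [292, 293, 294, 295, 296, 310, 311, 312, 313, 314, 315, 316]
196 [309, 310, 311, 312, 313, 314]
```

```bash
python3 -c "
from station import ctrl;print(ctrl.finish_job())"
```

```text
the job is handed in; nothing more can be done
None
```

Both keys are hung and the job is handed in at about 34 s: the big-ringed tag on the thick left hook and the small-ringed tag on the thin right hook, both still. The small tag leans about 2° from vertical, and the tape dispenser, mug, jar candle and spectacle case were not touched.

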